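# Draw a stand's sliding plate into line with a tapered drift pin

## Task

The sliding plate of the blue apparatus stand sits out of line with its foot. Take the tapered drift pin from the rack, feel its tip down through the plate's hole into the foot's hole while they are still out of line, and let its taper draw the plate into line as it goes down until its collar is fully home on the plate; bear on it there with about 20 N for a second to set it, then let go. Never force the pin, do not push the plate or its rod with the gripper or arm, nor drag the plate over beforehand, and leave the other things where they are.

Things in the scene. Friction and masses are not known exactly. Their poses are not given: they have to be found in the camera images.
- drift: Plain steel tapered drift pin, tip down in one of the two rack holes: the one with the longer head. 0.11 to 0.22 kg. Origin on its axis at its collar's underside, z up to the head. Round head 20 mm across, 6 to 52 mm above the origin, for gripping. Collar 36 mm across, 0 to 6 mm; fingertips may press on its top. Shank 17 mm across down to -18 mm, then tapering to a flat tip 6 mm across at -50 mm.
- dowel: Bystander: straight steel dowel in the other rack hole, shank 17 mm across and not tapered, 50 mm long, the same collar, a short head from 6 to 24 mm above its origin. Origin on its axis at the collar's underside. Leave it standing.
- pin_rack: White plastic rack fixed to the bench: an open frame 70 (x) by 170 (y) by 70 mm high, its top plate 10 mm thick with two 21 mm holes on its y axis, 50 mm either side of the centre. The pins rest on it by their collars. Origin under its centre.
- stand_foot: Blue stand foot fixed to the bench on levelling feet, so its height varies: underside 3 to 12 mm above the bench. 300 mm long on its x axis (-100 to +200 mm), 150 wide, 20 thick, carrying an aluminium guide block. Origin on the axis of the block's hole, at the foot's underside; x points along the slide, towards the rod. Dark guide strips 40 to 52 mm off the centre line rise to 74 mm above the origin.
- foot_hole (a point): Mouth of the round hole in the foot's guide block, centre, 64 mm above the foot's origin, just under the plate. 18 mm across, 44 mm deep, blind.
- plate_hole (a point): Centre of the round hole in the sliding steel plate, at the plate's top face, 10 mm above the foot_hole point. 18 mm across, through the 10 mm thick plate. The drift is home when its origin is here.
- slide_plate (a joint): How far the plate sits out of line along the foot's x axis, in m: 0 = its hole is over the foot's, positive = towards the rod; starts 9.5 to 11.8 mm. It stays where put; sliding takes about 4 N, wedging by the taper about 4 to 15 N downwards. A 12 mm rod with a clamp stands on the plate 155 mm from the hole towards +x, up to 175 mm above the plate.
- reagent_bottle: Bystander: amber bottle with blue cap, 72 mm across, 150 mm high. Origin under its centre.
- flask: Bystander: conical glass flask, 76 mm across, 104 mm high. Origin under its centre.
- boss_head: Bystander: dark steel boss head clamp lying on the bench, about 50 by 65 by 30 mm. Origin under its block.

How it is judged:
By the outcome, as a careful person would: the job done as asked, in the order asked, and still so for the second after the job is handed in, with the robot touching nothing.
It also fails if it takes over 67 s, if anything falls off the work surface, if the arm or the gripper's body presses on something with over 40 N, if the wrist force passes 120 N, or if a joint passes its speed limit or range.

## Robot

A 6-joint arm with a two-finger parallel gripper is mounted at the origin on the work surface. World frame = base frame: x ahead of the robot, y to its left, z up, the work surface at z = 0. Lengths are in m, angles in rad, forces in N, time in s.
With the tool pointing down it reaches from about 0.25 to 0.725 m from the base axis. Payload 4 kg.
Tool frame: the origin (TCP) lies midway between the tips of the shut fingers; the grasp point (between the pads) lies 19 mm behind it; z points along the fingers, y is the line along which they close (so a half turn about z gives the same grasp; the last joint's range is limited). The gripper opens to 85 mm and grips with 20 to 120 N. Pads are 22 mm wide; open, the fingers measure 114 mm over their backs; the gripper's body (76 mm by 85 mm) begins 54 mm behind the grasp point. The pads swing forward as they close: fully open they stand 13 mm farther back than shut.
Start: joints at [-1.218, 0.241, 0.005, 1.335, 0, 1.571], TCP at [0.173, -0.469, 0.231] pointing down, gripper open.
Joint ranges: [-2.72, 2.72], [-1.05, 1.87], [-1.09, 1.28], [-1.99, 2.15], [-1.42, 1.44], [-3.14, 3.14]. Speed limits (rad/s): [2.79, 2.79, 3.14, 3.14, 3.14, 3.14].

## Interface

Orientations are given as a unit quaternion [x, y, z, w].
In Python, from workcell import monitor, vision, job gives the robot as it stands.
- The arm moves only by the tool move_arm, never from a script. Its argument "moves" is a list that holds one entry, the list of rows, each a list of 5 numbers: the shift along the world's x, y, z in m, then the turn about the world's z in degrees, then the opening in per cent of the stroke, from 0 (shut) to 100 (fully open). In form: [[[x, y, z, turn, gripper], ...]]. A call has 1 to 5 rows; each row is the pose to reach, as a shift and turn from the pose commanded when the call began; what a row does not reach only later rows make up. A row lasts 1/8 s, in which the tool goes at most 62.5 mm and 10.7 degrees, less where a joint would pass 70% of its speed; a pose out of reach is approached as far as the arm can. A call with a gripper value outside its range is refused whole. The fingers move at their own pace and stop on an object; the grip force is fixed at half the most. Time passes only in rows, so rows that repeat a pose let the fingers close. It gives the time, the measured TCP pose, the force, the opening and the grip force at its end, in the units of the state.
- monitor.get_obs(): the state, without advancing time (a new reading comes with each control period).
- vision.camera(name): name is "scene" or "top" or "wrist"; returns a dict with "color" (384x512x3 uint8, red, green, blue), "camera_matrix" (3x3 intrinsics, pixels), "eye" and "attitude" of the camera in the world; the wrist camera has in their place "hand_eye" (4x4, takes a point from camera to tool coordinates, whose origin is the TCP and whose axes are the flange's). Camera axes: x right, y up, looking along -z (the intrinsics and any distortion apply to the point x, -y, -z); pixel columns grow to the right and rows downward; lengths in m; the calibration is good to about 2 mm. A picture is of the moment at which its call begins: read the wrist's pose just before it. There is no depth.
- job.job_done(): hands the job in; it is judged then, once.
The state is a dict: "clock": time; "joint_pos": joint angles; "joint_vel": joint speeds; "tau": joint torques, N m; "eef_pos": TCP position; "tool_rot": TCP orientation; "ft_force": force on the tool from outside, world axes, zero at the start; "ft_torque": the same for the moment, N m; "grip_width": finger opening in m; "grasp_force": force on a finger pad.
Only numpy, scipy, OpenCV 4.12 (cv2) and the standard library are available. Lean on these libraries where they do the work, as an engineer would, in place of code of your own. Each camera call takes 0.05 s, during which the arm holds its last target. There are 200 camera calls.

## Working session

There is one attempt and no reset: what is moved stays moved. The work goes in short steps, Python scripts to look and compute and a tool call to move; the robot and the scene stay as the last step left them, time stands still between calls to the robot, and variables do not carry over. Pictures are saved under pics/ and viewed, at most 10 in all, crops included, and the job is handed in when it is done.

Besides the shell and the picture viewer there is one more tool, called after "Request:" as name([rows], argument=value, ...), one row to a line, values as JSON. move_arm: Moves the arm, as the interface text tells. Its arguments: {"type":"object","properties":{"moves":{"type":"array","items":{"type":"array","items":{"type":"array","items":{"type":"number"}}}}},"required":["moves"]}

```bash
mkdir -p pics; ls; python3 - <<'E'
from workcell import monitor,vision
import cv2,numpy as np
o=monitor.get_obs(); print({k:np.round(v,4) for k,v in o.items()})
for n in("scene","top"):
    c=vision.camera(n); cv2.imwrite(f"pics/{n}0.png",c["color"][:,:,::-1]); print(n,{k:np.round(v,4).tolist() for k,v in c.items() if k!="color"})
c=vision.camera("wrist");print({k:np.round(v,4).tolist() for k,v in c.items() if k!="color"})
a=cv2.imread("pics/scene0.png");b=cv2.imread("pics/top0.png")
E
```

```text
pics
{'clock': np.float64(0.0), 'joint_pos': array([-1.218 ,  0.2414,  0.0037,  1.3352,  0.    ,  1.5708]), 'joint_vel': array([ 0.0001,  0.0008,  0.0007, -0.0007,  0.001 ,  0.0006]), 'tau': array([-5.00000e-04, -3.72318e+01,  2.52408e+01,  1.68000e-02,
       -1.00000e-04, -0.00000e+00]), 'eef_pos': array([ 0.1726, -0.4686,  0.2304]), 'tool_rot': array([ 9.845e-01,  1.755e-01, -2.000e-04, -1.000e-03]), 'ft_force': array([-0.0982, -0.4018, -0.3904]), 'ft_torque': array([ 0.0354, -0.0689,  0.0201]), 'grasp_force': np.float64(0.0), 'grip_width': np.float64(0.0855)}
scene {'camera_matrix': [[480.129, 0.0, 250.9854], [0.0, 480.129, 194.2645], [0.0, 0.0, 1.0]], 'eye': [1.2921, -0.1708, 0.9645], 'attitude': [0.2817, 0.2237, 0.5661, 0.7417]}
top {'camera_matrix': [[427.5855, 0.0, 253.9519], [0.0, 427.5855, 191.0432], [0.0, 0.0, 1.0]], 'eye': [0.3163, 0.0239, 1.2378], 'attitude': [-0.0513, 0.0564, 0.7073, -0.7028]}
{'camera_matrix': [[305.1725, 0.0, 252.2683], [0.0, 305.1725, 185.1153], [0.0, 0.0, 1.0]], 'hand_eye': [[-0.0008, 0.9588, 0.2841, 0.0716], [1.0, 0.0009, -0.0002, -0.0007], [-0.0005, 0.2841, -0.9588, -0.1417], [0.0, 0.0, 0.0, 1.0]]}
```

View pics/scene0.png

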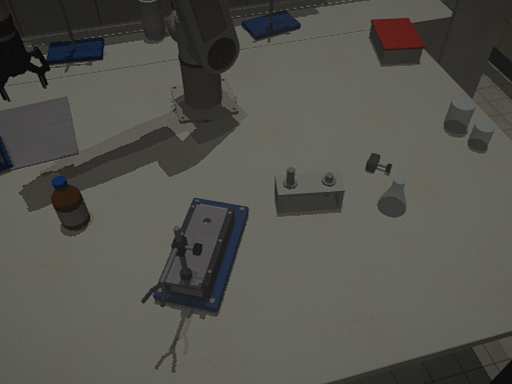

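View pics/top0.png

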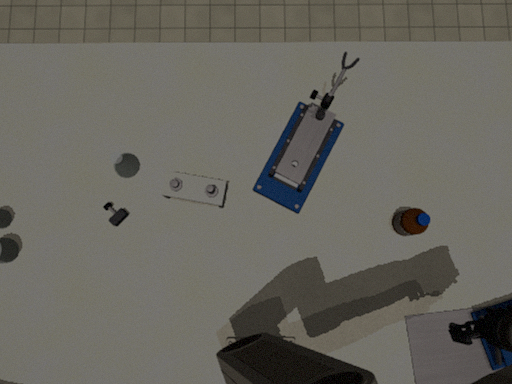

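The scene view shows the stand with the plate hole near (207,221) and the rod near (185,275). The rack is at (310,190), and the drift with the longer head is at (290,178). In the top view the hole is near (295,163), the drift near (212,189) and the dowel near (176,183).

```bash
cat > h.py <<'E'
import numpy as np,cv2
from scipy.spatial.transform import Rotation as R
from workcell import monitor,vision
def shot(n):
    o=monitor.get_obs(); c=vision.camera(n); K=c["camera_matrix"]
    if n=="wrist":
        Rt=R.from_quat(o["tool_rot"]).as_matrix(); H=np.array(c["hand_eye"])
        c["E"]=np.array(o["eef_pos"])+Rt@H[:3,3]; c["A"]=Rt@H[:3,:3]
    else: c["E"]=np.array(c["eye"]); c["A"]=R.from_quat(c["attitude"]).as_matrix()
    c["K"]=np.array(K); return c
def ray(c,u,v):
    K=c["K"]; d=c["A"]@np.array([(u-K[0,2])/K[0,0],-(v-K[1,2])/K[1,1],-1]); return c["E"],d/np.linalg.norm(d)
def onz(c,u,v,z):
    e,d=ray(c,u,v); return e+d*(z-e[2])/d[2]
def proj(c,p):
    q=c["A"].T@(np.array(p)-c["E"]); q=q*[1,-1,-1]; s=c["K"]@q; return s[:2]/s[2]
def tri(*cuv):
    A=0;b=0;L=[]
    for c,u,v in cuv:
        e,d=ray(c,u,v);P=np.eye(3)-np.outer(d,d);A=A+P;b=b+P@e;L.append((e,P))
    x=np.linalg.solve(A,b); return x,[np.linalg.norm(P@(x-e)) for e,P in L]
E
python3 - <<'E'
from h import *
s=shot("scene");t=shot("top")
def cr(c,x0,y0,w,h,k,g=1.6):
    a=c["color"][y0:y0+h,x0:x0+w,::-1]; return cv2.resize(np.clip(a*g,0,255).astype(np.uint8),None,fx=k,fy=k,interpolation=cv2.INTER_CUBIC)
im=np.vstack([np.hstack([cr(s,150,190,100,75,4),cr(s,270,150,100,75,4)]),np.hstack([cr(t,250,90,100,75,4),cr(t,155,150,100,75,4)])])
cv2.imwrite("pics/c.png",im)
print("drift head",tri((s,291,169),(t,213,187)),"hole",tri((s,207,221),(t,295,163)))
print("rodbase@.08",onz(t,320,116,.08), "hole@.08",onz(t,295,163,.08))
E
```

```text
drift head (array([0.49986263, 0.12787487, 0.12501584]), [np.float64(0.004869134757223893), np.float64(0.004869134757223947)]) hole (array([ 0.57163778, -0.09802901,  0.0823175 ]), [np.float64(0.0010150655509307052), np.float64(0.0010150655509306608)])
rodbase@.08 [ 0.70696153 -0.17271108  0.08      ] hole@.08 [ 0.57198158 -0.0992789   0.08      ]
```

View pics/c.png

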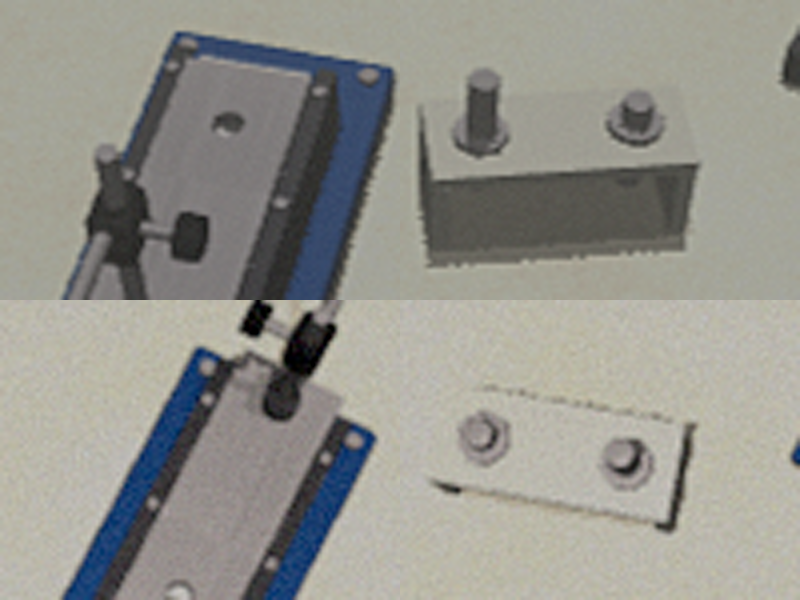

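Request:
move_arm([
  [[0.04, 0.04, 0.02, 8, 100], [0.08, 0.08, 0.025, 16, 100], [0.125, 0.115, 0.025, 25, 100], [0.17, 0.155, 0.025, 33, 100], [0.215, 0.195, 0.025, 41.3, 100]],
])

```text
clock: 0.88
eef_pos: [0.389, -0.2729, 0.2564]
tool_rot: [0.858, 0.513, 0.0, 0.0]
ft_force: [-0.1, -1.6, -0.7]
grip_width: 0.0853
grasp_force: 0.0
```

Request:
move_arm([
  [[0.045, 0.04, 0, 0, 100], [0.09, 0.08, 0, 0, 100], [0.135, 0.125, 0, 0, 100], [0.185, 0.175, 0, 0, 100], [0.185, 0.175, 0, 0, 100]],
])

```text
clock: 1.5
eef_pos: [0.5748, -0.0959, 0.2551]
tool_rot: [0.858, 0.514, -0.0, -0.0]
ft_force: [-1.0, -0.4, 0.1]
grip_width: 0.0853
grasp_force: 0.0
```

```bash
python3 - <<'E'
from h import *
o=monitor.get_obs();print(o["clock"],o["eef_pos"],o["tool_rot"],o["joint_vel"])
w=shot("wrist");np.savez("w1.npz",**{k:w[k] for k in("color","E","A","K")})
print(proj(w,[.5715,-.098,.082]))
cv2.imwrite("pics/w1.png",np.clip(w["color"][:,:,::-1]*1.5,0,255).astype(np.uint8))
E
```

```text
1.5 [ 0.57476858 -0.09590494  0.25511108] [ 8.57982473e-01  5.13678710e-01 -1.34774725e-04 -4.91067399e-04] [ 0.04834378  0.05803249  0.09274926  0.06247232 -0.03051587  0.08704066]
[251.47784063 169.04643901]
```

View pics/w1.png

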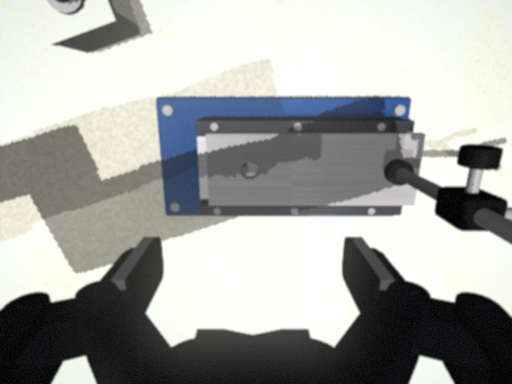

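The wrist view shows the foot lying level in the image, so the yaw is right. The plate hole is at about (250,170), the rod base at (400,172), and the rod leans to the right, away from the gripper.

```bash
python3 - <<'E'
from h import *
w=dict(np.load("w1.npz")); s=shot("scene")
print("hole tri",tri((w,250,170),(s,207.2,220.7)))
g=cv2.cvtColor(w["color"],cv2.COLOR_RGB2GRAY)
print(g[160:182,238:264])
hsv=cv2.cvtColor(w["color"],cv2.COLOR_RGB2HSV)
m=cv2.inRange(hsv,(105,120,30),(130,255,255)); m[230:]=0
r=cv2.minAreaRect(cv2.findNonZero(m));print("blue",r)
bx=cv2.boxPoints(r); P=[onz(w,*p,.025) for p in bx]; print(np.round(P,4))
for i in range(4):
    d=P[(i+1)%4]-P[i];print(np.linalg.norm(d),np.degrees(np.arctan2(d[1],d[0])))
t=shot("top")
print("drift head",tri((s,291.2,169),(t,210.8,187.5)))
print("collar top",onz(t,211.75,190.7,.076),onz(s,290.3,183,.076))
print("dowel head",tri((s,329.3,175),(t,175.2,182.7)))
E
```

```text
hole tri (array([ 0.57001514, -0.09725588,  0.08170785]), [np.float64(0.0010370256728208147), np.float64(0.0010370256728207746)])
[[ 64  63  63  64  63  62  62  63  60  63  61  61  63  60  63  62  63  63
   62  60  61  64  60  60  61  64]
 [ 64  63  63  63  64  62  62  63  60  62  63  63  61  62  60  62  62  63
   62  64  61  64  64  61  62  63]
 [ 64  64  63  62  64  62  59  59  58  63  66  69  68  66  65  62  61  62
   59  60  62  61  63  63  64  64]
 [ 64  62  66  61  60  57  53  50  59  67  73  74  74  74  71  68  65  63
   62  59  61  61  61  63  60  62]
 [ 61  63  63  62  57  50  47  46  54  66  74  76  76  78  75  73  71  67
   64  61  63  60  63  61  62  63]
 [ 62  66  61  58  54  49  43  44  53  63  70  77  74  78  79  77  73  73
   67  63  62  63  62  64  63  64]
 [ 62  62  61  57  51  48  50  49  54  61  67  75  75  76  77  77  76  73
   72  65  62  59  62  63  62  62]
 [ 64  62  62  57  54  54  53  55  58  61  68  75  75  75  76  77  76  73
   73  67  63  61  62  63  63  62]
 [ 63  62  60  56  56  57  58  61  60  61  70  72  76  75  77  77  76  75
   75  68  62  62  64  6
[... 1441 characters left out ...]
1209716796875, 144.39300537109375), (102.23802185058594, 250.63597106933594), 86.42366790771484)
[[ 0.5068  0.0141  0.025 ]
 [ 0.7718 -0.1083  0.025 ]
 [ 0.7363 -0.2295  0.025 ]
 [ 0.444  -0.0967  0.025 ]]
0.29191246344438854 -24.794091393853623
0.12632612727389017 -106.32004559274911
0.32108164542892526 155.55546450305107
0.12734343564843756 60.45476557089575
drift head (array([0.49828604, 0.13153169, 0.1228786 ]), [np.float64(0.0024776383179395517), np.float64(0.0024776383179395444)])
collar top [0.49635951 0.1308558  0.076     ] [0.5017588  0.13300217 0.076     ]
dowel head (array([0.51668119, 0.22980481, 0.09269292]), [np.float64(0.001191252321120071), np.float64(0.0011912523211200143)])
```

Request:
move_arm([
  [[-0.019, 0.057, 0, 0, 100], [-0.038, 0.113, -0.01, 0, 100], [-0.057, 0.17, -0.02, 0, 100], [-0.076, 0.227, -0.035, 0, 100], [-0.076, 0.227, -0.035, 0, 100]],
])

```text
clock: 2.28
eef_pos: [0.4941, 0.1291, 0.2207]
tool_rot: [0.858, 0.513, -0.001, -0.0]
ft_force: [-0.1, 0.5, 0.1]
grip_width: 0.0853
grasp_force: 0.0
```

```bash
python3 - <<'E'
from h import *
o=monitor.get_obs();print(o["clock"],o["eef_pos"],o["joint_vel"].max())
w=shot("wrist");np.savez("w2.npz",**{k:w[k] for k in("color","E","A","K")})
print(proj(w,[.4985,.131,.123]),proj(w,[.4985,.131,.076]))
cv2.imwrite("pics/w2.png",np.clip(w["color"][:,:,::-1]*1.,0,255).astype(np.uint8))
E
```

```text
2.275 [0.49408494 0.12908508 0.22069176] 0.046054784238880986
[257.30235502 181.89950013] [256.59071684 168.44241927]
```

View pics/w2.png

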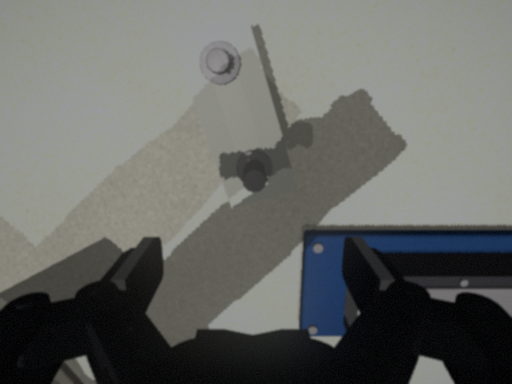

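The drift is below the gripper axis, with its head top at about (255,180). The dowel is at (220,62), clear of the fingers.

```bash
python3 - <<'E'
from h import *
w=dict(np.load("w2.npz")); g=cv2.cvtColor(w["color"],cv2.COLOR_RGB2GRAY)
print(g[160:196:2,236:276:2])
s=shot("scene")
for uv in((255,180),(254.5,179)): print(onz(w,*uv,.1225),tri((w,*uv),(s,291.2,169)))
print("stand corner hole",proj(w,[.57,-.0975,.082]))
E
```

```text
[[ 74  62  63  65  64  66  76  58  54  53  52  55  60  61  61  61  60  62
   71  73]
 [ 73  67  65  62  64  62  57  51  51  53  52  52  55  57  61  61  59  61
   70  71]
 [ 69  63  64  63  62  55  50  51  51  52  50  50  51  51  58  59  59  62
   66  73]
 [ 67  65  62  62  56  53  52  51  50  50  51  50  50  50  57  60  60  59
   67  73]
 [ 67  64  63  62  53  51  52  51  52  52  52  49  50  51  54  57  59  60
   64  72]
 [ 67  62  64  62  54  51  51  53  57  59  56  52  49  49  53  59  57  61
   66  72]
 [ 70  62  63  61  54  54  58  61  62  63  61  58  60  52  49  59  58  58
   69  74]
 [ 71  63  62  61  55  58  62  62  61  60  59  62  61  53  51  57  59  63
   72  81]
 [ 95  77  64  58  57  62  61  63  63  61  59  58  57  59  54  67  79  78
   89  92]
 [129 119  84  58  61  61  62  62  60  62  61  60  59  59  58  61  84  92
   93  92]
 [135 134 115  73  59  60  60  62  61  60  60  58  59  57  59  62  83  94
   93  92]
 [135 133 132 108  64  62  58  59  59  61  59  58  59  59  63 100  98  94
   94  94]
 [134 135 135 120  69  62  60  59  59  59  60  59  58  62  75 117 102  93
   93  93]
 [132 133 133 128  91  66  62  62  60  60  59  59  58  58  74  92  93  93
   92  92]
 [132 133 134 139 137  93  63  59  59  58  58  59  60  70  90  94  92  94
   92  92]
 [133 137 145 151 152 139 104  82  65  61  62  63  73  89  94  93  93  93
   93  93]
 [138 151 153 152 153 152 147 138 106  81  83  88  92  92  93  93  93  92
   92  92]
 [144 152 152 152 153 151 146 132 108  95  93  95  92  92  92  93  93  93
   92  92]]
[0.49754261 0.13318308 0.1225    ] (array([0.49791844, 0.13371337, 0.12269887]), [np.float64(0.0005734525873073131), np.float64(0.0005734525873073148)])
[0.49758314 0.1341224  0.1225    ] (array([0.49765245, 0.13418727, 0.1220865 ]), [np.float64(0.00019895295316173562), np.float64(0.00019895295316171464)])
stand corner hole [411.70146688 317.79245323]
```

Request:
move_arm([
  [[0.003, 0.004, -0.045, 0, 100], [0.003, 0.004, -0.09, 0, 100], [0.003, 0.004, -0.125, 0, 100], [0.003, 0.004, -0.141, 0, 100], [0.003, 0.004, -0.141, 0, 100]],
])

```text
clock: 3.0
eef_pos: [0.4995, 0.1291, 0.0795]
tool_rot: [0.86, 0.51, -0.001, -0.0]
ft_force: [0.2, 0.4, 1.6]
grip_width: 0.0851
grasp_force: 0.0
```

Request:
move_arm([
  [[0, 0, 0, 0, 10], [0, 0, 0, 0, 5], [0, 0, 0, 0, 5], [0, 0, 0, 0, 5], [0, 0, 0, 0, 5]],
])

```text
clock: 3.62
eef_pos: [0.4997, 0.1322, 0.081]
tool_rot: [0.859, 0.512, 0.0, -0.0]
ft_force: [-2.3, 0.7, 6.0]
grip_width: 0.0183
grasp_force: 58.3
```

Request:
move_arm([
  [[0, 0, 0.02, 0, 5], [0, 0, 0.06, 0, 5], [0, 0, 0.1, 0, 5], [0, 0, 0.11, 0, 5], [0, 0, 0.11, 0, 5]],
])

```text
clock: 4.25
eef_pos: [0.4998, 0.1318, 0.19]
tool_rot: [0.859, 0.511, 0.0, 0.0]
ft_force: [0.3, -0.2, -2.2]
grip_width: 0.0186
grasp_force: 58.7
```

```bash
python3 - <<'E'
from h import *
o=monitor.get_obs();print(o["clock"],o["eef_pos"],o["ft_force"],o["ft_torque"],o["grip_width"])
w=shot("wrist");np.savez("w3.npz",**{k:w[k] for k in("color","E","A","K")})
Rt=R.from_quat(o["tool_rot"]).as_matrix()
print("tip exp",proj(w,np.array(o["eef_pos"])+Rt@[0,0,.058]))
cv2.imwrite("pics/w3.png",cv2.resize(np.clip(w["color"][120:300,140:380,::-1]*1.5,0,255).astype(np.uint8),None,fx=3,fy=3))
E
```

```text
4.25 [0.49980762 0.13182611 0.19001053] [ 0.31358194 -0.23316975 -2.23743442] [-0.00521019 -0.00905142  0.04328078] 0.018615327070085484
tip exp [253.65944335 202.99604074]
```

View pics/w3.png

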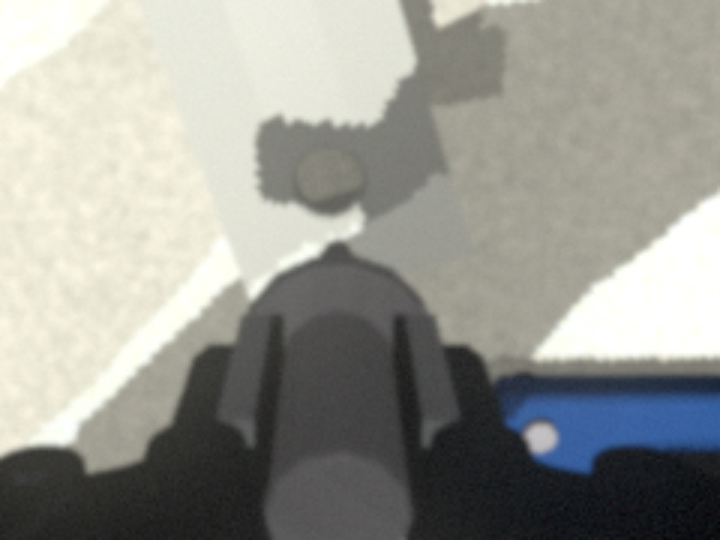

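The tip just shows beyond the collar at full-frame (252,202), close to the expected (253.7,203), so the pin hangs straight.

Request:
move_arm([
  [[0.014, -0.048, 0.01, 0, 5], [0.03, -0.103, 0.01, 0, 5], [0.046, -0.16, 0, 0, 5], [0.062, -0.214, -0.01, 0, 5], [0.0655, -0.227, -0.025, 0, 5]],
])

```text
clock: 4.92
eef_pos: [0.5649, -0.0985, 0.1626]
tool_rot: [0.861, 0.509, -0.001, -0.001]
ft_force: [-0.2, 0.1, -2.0]
grip_width: 0.0189
grasp_force: 59.0
```

Request:
move_arm([
  [[0, 0, 0, 0, 5], [0, 0, 0, 0, 5]],
])

```text
clock: 5.18
eef_pos: [0.5646, -0.0938, 0.1646]
tool_rot: [0.859, 0.512, -0.001, -0.001]
ft_force: [-0.0, 0.2, -1.7]
grip_width: 0.0187
grasp_force: 59.0
```

```bash
python3 - <<'E'
from h import *
o=monitor.get_obs();print(o["clock"],o["eef_pos"],o["tool_rot"],o["ft_force"],o["joint_vel"].max())
w=shot("wrist");np.savez("w4.npz",**{k:w[k] for k in("color","E","A","K")})
Rt=R.from_quat(o["tool_rot"]).as_matrix()
print("tip exp",proj(w,np.array(o["eef_pos"])+Rt@[0,0,.060]),"hole exp",proj(w,[.57,-.0975,.082]))
cv2.imwrite("pics/w4.png",cv2.resize(np.clip(w["color"][130:240,180:330,::-1]*1.6,0,255).astype(np.uint8),None,fx=5,fy=5,interpolation=cv2.INTER_CUBIC))
E
```

```text
5.175 [ 0.56456321 -0.09379084  0.16461158] [ 8.58954694e-01  5.12050484e-01 -6.05961406e-04 -8.76813970e-04] [-0.01659481  0.19040609 -1.65793585] 0.015348601613760723
tip exp [253.64205692 202.02783536] hole exp [262.19502535 192.95610809]
```

View pics/w4.png

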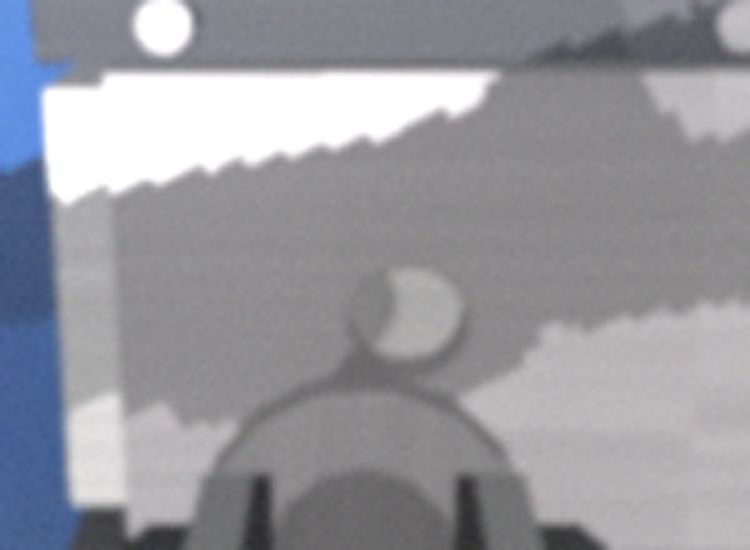

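The plate hole is at full-frame (261.6,193), as predicted. The dark crescent on its left is the foot hole, about 7 mm wide, so the plate is about 10.8 mm out of line. The tip is at column 253.5, so I shift about 1 mm toward +x of the foot.

Request:
move_arm([
  [[0.0006, -0.0009, 0, 0, 5], [0.0006, -0.0009, -0.01, 0, 5], [0.0006, -0.0009, -0.02, 0, 5], [0.0006, -0.0009, -0.025, 0, 5], [0.0006, -0.0009, -0.025, 0, 5]],
])

```text
clock: 5.85
eef_pos: [0.5655, -0.096, 0.1395]
tool_rot: [0.859, 0.511, -0.0, -0.0]
ft_force: [0.7, 0.3, -2.3]
grip_width: 0.0188
grasp_force: 59.0
```

```bash
cat > st.py <<'E'
from h import *
o=monitor.get_obs();p=np.array(o["eef_pos"]);f=np.array(o["ft_force"]);u=np.array([.8797,-.4756]);v=np.array([.4756,.8797])
P=np.array([.5695,-.0977])
print("t%.2f"%o["clock"],"p",p.round(4),"uv rel hole mm",((p[:2]-P)@u*1e3).round(2),((p[:2]-P)@v*1e3).round(2),"F uvz",(f[:2]@u).round(1),(f[:2]@v).round(1),f[2].round(1),"M",np.round(o["ft_torque"],2),"q",np.round(o["tool_rot"],4))
E
python3 st.py; python3 - <<'E'
from h import *
w=shot("wrist")
print(onz(dict(np.load("w4.npz")),261.6,193.3,.082))
cv2.imwrite("pics/w5.png",cv2.resize(np.clip(w["color"][130:240,180:330,::-1]*1.6,0,255).astype(np.uint8),None,fx=5,fy=5,interpolation=cv2.INTER_CUBIC))
E
```

```text
t5.85 p [ 0.5655 -0.096   0.1395] uv rel hole mm -4.33 -0.46 F uvz 0.4 0.6 -2.3 M [ 0.01  0.06 -0.01] q [ 8.594e-01  5.114e-01 -5.000e-04 -4.000e-04]
[ 0.56946478 -0.09752805  0.082     ]
```

View pics/w5.png

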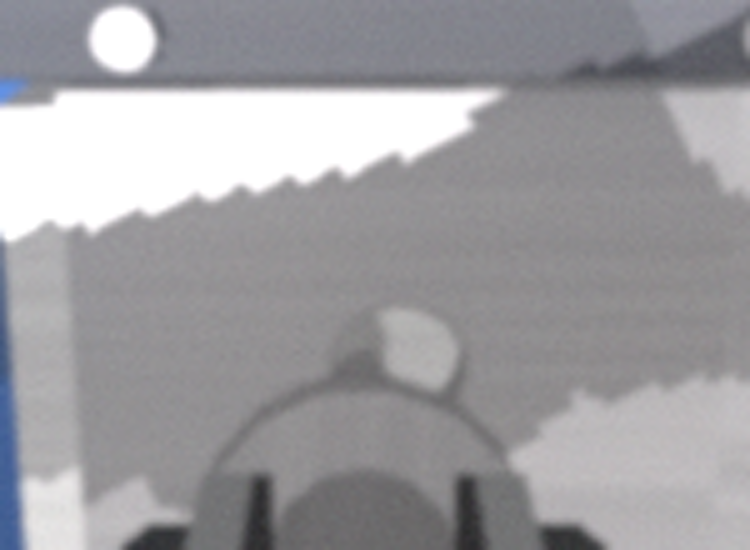

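The tip is about 3 mm inside the plate hole with no contact. It sits at crop x≈365 against the hole centre at 397, or -4.3 mm, and I want -5.4 mm. I'll shift back 1 mm before going deeper.

Request:
move_arm([
  [[-0.0009, 0.0005, 0, 0, 5], [-0.0009, 0.0005, 0, 0, 5], [-0.0009, 0.0005, -0.003, 0, 5], [-0.0009, 0.0005, -0.003, 0, 5]],
])

```text
clock: 6.4
eef_pos: [0.5654, -0.0957, 0.1374]
tool_rot: [0.859, 0.511, 0.0, 0.0]
ft_force: [1.1, -0.5, -2.4]
grip_width: 0.0189
grasp_force: 58.9
```

```bash
python3 st.py
```

```text
t6.40 p [ 0.5654 -0.0957  0.1374] uv rel hole mm -4.55 -0.22 F uvz 1.2 0.1 -2.4 M [-0.11 -0.33 -0.01] q [8.593e-01 5.114e-01 3.000e-04 4.000e-04]
```

Request:
move_arm([
  [[-0.0003, 0.0002, -0.001, 0, 5], [-0.0003, 0.0002, -0.002, 0, 5], [-0.0003, 0.0002, -0.003, 0, 5], [-0.0003, 0.0002, -0.004, 0, 5]],
])

```text
clock: 6.9
eef_pos: [0.5657, -0.0957, 0.1339]
tool_rot: [0.859, 0.511, 0.001, 0.001]
ft_force: [4.1, -1.5, 1.1]
grip_width: 0.0184
grasp_force: 59.1
```

```bash
python3 st.py
```

```text
t6.90 p [ 0.5657 -0.0957  0.1339] uv rel hole mm -4.34 -0.03 F uvz 4.3 0.7 1.1 M [-0.3  -0.88  0.03] q [0.8594 0.5114 0.0009 0.0009]
```

Request:
move_arm([
  [[0, 0, -0.001, 0, 5], [0, 0, -0.0015, 0, 5], [0, 0, -0.002, 0, 5], [0, 0, -0.002, 0, 5]],
])

```text
clock: 7.4
eef_pos: [0.5648, -0.0953, 0.1313]
tool_rot: [0.859, 0.511, 0.0, -0.0]
ft_force: [3.1, -0.8, 2.3]
grip_width: 0.0184
grasp_force: 59.1
```

```bash
python3 st.py
```

```text
t7.40 p [ 0.5648 -0.0953  0.1313] uv rel hole mm -5.31 -0.16 F uvz 3.1 0.7 2.3 M [-0.25 -0.97 -0.02] q [ 8.593e-01  5.114e-01  1.000e-04 -0.000e+00]
```

Request:
move_arm([
  [[0, 0, -0.001, 0, 5], [0, 0, -0.002, 0, 5], [0, 0, -0.002, 0, 5]],
])

```text
clock: 7.78
eef_pos: [0.5646, -0.0953, 0.1291]
tool_rot: [0.859, 0.511, -0.0, -0.0]
ft_force: [4.6, -1.2, 0.9]
grip_width: 0.0189
grasp_force: 59.1
```

```bash
python3 st.py
```

```text
t7.78 p [ 0.5646 -0.0953  0.1291] uv rel hole mm -5.47 -0.26 F uvz 4.6 1.1 0.9 M [-0.2  -0.96  0.03] q [ 8.594e-01  5.114e-01 -1.000e-04 -2.000e-04]
```

Request:
move_arm([
  [[-0.0001, 0.0001, -0.001, 0, 5], [-0.0002, 0.0001, -0.002, 0, 5], [-0.0004, 0.0002, -0.003, 0, 5], [-0.0004, 0.0002, -0.003, 0, 5]],
])

```text
clock: 8.28
eef_pos: [0.5641, -0.0951, 0.1261]
tool_rot: [0.859, 0.511, -0.0, -0.0]
ft_force: [2.6, -0.3, 0.6]
grip_width: 0.0185
grasp_force: 59.1
```

```bash
python3 st.py
```

```text
t8.28 p [ 0.5641 -0.0951  0.1261] uv rel hole mm -5.95 -0.27 F uvz 2.4 1.0 0.6 M [-0.07 -0.96 -0.01] q [ 8.593e-01  5.114e-01 -1.000e-04 -2.000e-04]
```

Request:
move_arm([
  [[-0.0002, 0.0001, -0.001, 0, 5], [-0.0003, 0.0002, -0.002, 0, 5], [-0.0005, 0.0003, -0.003, 0, 5], [-0.0006, 0.0003, -0.004, 0, 5], [-0.0006, 0.0003, -0.004, 0, 5]],
])

```text
clock: 8.9
eef_pos: [0.5635, -0.0948, 0.1221]
tool_rot: [0.859, 0.511, -0.0, -0.0]
ft_force: [3.3, -0.6, 0.9]
grip_width: 0.019
grasp_force: 59.1
```

```bash
python3 st.py
```

```text
t8.90 p [ 0.5635 -0.0948  0.1221] uv rel hole mm -6.63 -0.28 F uvz 3.2 1.0 0.9 M [ 0.02 -0.93  0.  ] q [ 8.593e-01  5.114e-01 -1.000e-04 -2.000e-04]
```

Request:
move_arm([
  [[-0.0002, 0.0001, -0.001, 0, 5], [-0.0003, 0.0002, -0.002, 0, 5], [-0.0004, 0.0002, -0.003, 0, 5], [-0.0006, 0.0003, -0.004, 0, 5], [-0.0007, 0.0004, -0.005, 0, 5]],
])

```text
clock: 9.52
eef_pos: [0.563, -0.0944, 0.1173]
tool_rot: [0.859, 0.511, 0.0, -0.0]
ft_force: [3.6, 0.0, 2.3]
grip_width: 0.0183
grasp_force: 59.1
```

Request:
move_arm([
  [[-0.0002, 0.0001, -0.001, 0, 5], [-0.0003, 0.0002, -0.002, 0, 5], [-0.0004, 0.0002, -0.003, 0, 5], [-0.0006, 0.0003, -0.004, 0, 5], [-0.0007, 0.0004, -0.005, 0, 5]],
])

```text
clock: 10.15
eef_pos: [0.5624, -0.0939, 0.1124]
tool_rot: [0.859, 0.511, 0.0, -0.0]
ft_force: [4.8, 1.5, 2.8]
grip_width: 0.0189
grasp_force: 59.1
```

```bash
python3 st.py
```

```text
t10.15 p [ 0.5624 -0.0939  0.1124] uv rel hole mm -8.03 -0.01 F uvz 3.5 3.7 2.8 M [ 0.33 -1.07 -0.02] q [ 8.593e-01  5.115e-01  3.000e-04 -1.000e-04]
```

Request:
move_arm([
  [[0, 0.0004, -0.0005, 0, 5], [-0.0001, 0.0006, -0.0015, 0, 5], [-0.0002, 0.0007, -0.0025, 0, 5], [-0.0004, 0.0008, -0.0035, 0, 5], [-0.0005, 0.0009, -0.0045, 0, 5]],
])

```text
clock: 10.78
eef_pos: [0.5617, -0.0932, 0.1077]
tool_rot: [0.859, 0.511, -0.0, -0.0]
ft_force: [4.6, 1.1, 1.4]
grip_width: 0.0192
grasp_force: 59.1
```

```bash
python3 st.py
```

```text
t10.78 p [ 0.5617 -0.0932  0.1077] uv rel hole mm -8.99 0.24 F uvz 3.5 3.1 1.4 M [ 0.22 -1.05 -0.04] q [ 8.594e-01  5.114e-01 -1.000e-04 -0.000e+00]
```

Request:
move_arm([
  [[0, 0.0004, -0.0005, 0, 5], [-0.0001, 0.0005, -0.0015, 0, 5], [-0.0003, 0.0006, -0.0025, 0, 5], [-0.0004, 0.0007, -0.0035, 0, 5], [-0.0005, 0.0008, -0.0045, 0, 5]],
])

```text
clock: 11.4
eef_pos: [0.5611, -0.0926, 0.1032]
tool_rot: [0.859, 0.511, -0.0, 0.0]
ft_force: [4.3, -0.6, 0.2]
grip_width: 0.0187
grasp_force: 59.1
```

```bash
python3 st.py
```

```text
t11.40 p [ 0.5611 -0.0926  0.1032] uv rel hole mm -9.86 0.5 F uvz 4.1 1.5 0.2 M [-0.09 -0.92 -0.06] q [ 8.594e-01  5.113e-01 -3.000e-04  0.000e+00]
```

Request:
move_arm([
  [[-0.0001, 0.0001, -0.001, 0, 5], [-0.0002, 0.0001, -0.002, 0, 5], [-0.0003, 0.0002, -0.003, 0, 5], [-0.0004, 0.0003, -0.004, 0, 5], [-0.0004, 0.0003, -0.004, 0, 5]],
])

```text
clock: 12.02
eef_pos: [0.5606, -0.0922, 0.0991]
tool_rot: [0.859, 0.511, -0.0, -0.0]
ft_force: [3.5, -1.0, -0.6]
grip_width: 0.0185
grasp_force: 59.1
```

```bash
python3 st.py
```

```text
t12.03 p [ 0.5606 -0.0922  0.0991] uv rel hole mm -10.47 0.64 F uvz 3.6 0.8 -0.6 M [-0.14 -0.82  0.02] q [ 8.594e-01  5.114e-01 -3.000e-04 -1.000e-04]
```

Request:
move_arm([
  [[-0.0001, 0, -0.001, 0, 5], [-0.0001, 0, -0.002, 0, 5], [-0.0001, 0, -0.003, 0, 5], [-0.0001, 0, -0.004, 0, 5], [-0.0001, 0, -0.005, 0, 5]],
])

```text
clock: 12.65
eef_pos: [0.5606, -0.0921, 0.0943]
tool_rot: [0.859, 0.511, -0.0, -0.0]
ft_force: [0.6, -0.3, 6.0]
grip_width: 0.0185
grasp_force: 59.3
```

```bash
python3 st.py
```

```text
t12.65 p [ 0.5606 -0.0921  0.0943] uv rel hole mm -10.46 0.68 F uvz 0.6 -0.0 6.0 M [-0.14 -0.3   0.07] q [ 8.594e-01  5.114e-01 -1.000e-04 -1.000e-04]
```

Request:
move_arm([
  [[0, 0, -0.0005, 0, 5], [0, 0, -0.001, 0, 5], [0, 0, -0.001, 0, 5]],
])

```text
clock: 13.02
eef_pos: [0.5606, -0.0921, 0.0943]
tool_rot: [0.859, 0.511, 0.0, 0.0]
ft_force: [0.2, 0.0, 7.1]
grip_width: 0.0187
grasp_force: 59.5
```

```bash
python3 st.py
```

```text
t13.03 p [ 0.5606 -0.0921  0.0943] uv rel hole mm -10.46 0.68 F uvz 0.2 0.2 7.1 M [-0.11 -0.08 -0.01] q [8.594e-01 5.114e-01 1.000e-04 2.000e-04]
```

```bash
python3 - <<'E'
from h import *
w=shot("wrist");s=shot("scene")
cr=lambda c,y,x:cv2.resize(np.clip(c["color"][y:y+75,x:x+100,::-1]*1.6,0,255).astype(np.uint8),None,fx=4,fy=4,interpolation=cv2.INTER_CUBIC)
cv2.imwrite("pics/w6.png",np.hstack([cr(w,170,202),cr(s,180,150)]))
o=monitor.get_obs();p=np.array(o["eef_pos"])
for z in(.082,.084,.088):print(proj(w,[p[0]+.018*.4756,p[1]+.018*.8797,z]))
print(o["ft_force"])
E
```

```text
[253.96027898 200.36743032]
[253.98474935 201.62575575]
[254.03547906 204.23440031]
[0.46216645 0.05674298 6.80177117]
```

View pics/w6.png

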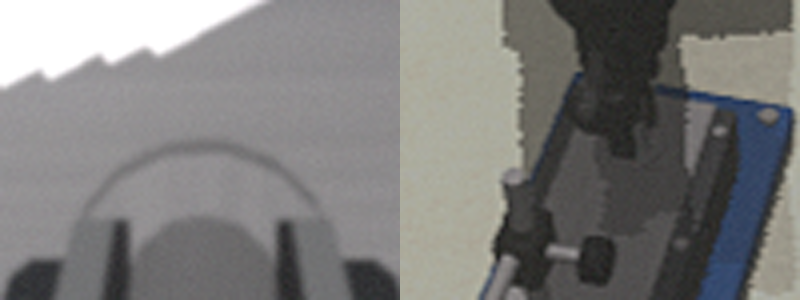

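The collar sits on the plate in the wrist view, with no gap or shadow visible under its rim at about (252,205). Side force is nearly zero, so I'll bear down and confirm it holds firm.

Request:
move_arm([
  [[0, 0, -0.001, 0, 5], [0, 0, -0.002, 0, 5], [0, 0, -0.002, 0, 5]],
])

```text
clock: 13.5
eef_pos: [0.5609, -0.0922, 0.0943]
tool_rot: [0.859, 0.511, 0.001, 0.001]
ft_force: [-3.6, -0.4, 16.6]
grip_width: 0.019
grasp_force: 60.7
```

```bash
python3 st.py
```

```text
t13.50 p [ 0.5609 -0.0922  0.0943] uv rel hole mm -10.2 0.71 F uvz -3.0 -2.1 16.6 M [0.04 0.69 0.03] q [8.594e-01 5.114e-01 7.000e-04 7.000e-04]
```

Request:
move_arm([
  [[0, 0, -0.0006, 0, 5], [0, 0, -0.0006, 0, 5], [0, 0, -0.0006, 0, 5]],
])

```text
clock: 13.88
eef_pos: [0.5611, -0.0923, 0.0943]
tool_rot: [0.859, 0.511, 0.001, 0.001]
ft_force: [-4.4, -0.3, 19.2]
grip_width: 0.0185
grasp_force: 60.9
```

Request:
move_arm([
  [[0, 0, 0, 0, 5], [0, 0, 0, 0, 5], [0, 0, 0, 0, 5], [0, 0, 0, 0, 5]],
])

```text
clock: 14.38
eef_pos: [0.5611, -0.0923, 0.0943]
tool_rot: [0.859, 0.511, 0.001, 0.001]
ft_force: [-3.4, -0.1, 19.8]
grip_width: 0.0187
grasp_force: 60.9
```

Request:
move_arm([
  [[0, 0, 0, 0, 5], [0, 0, 0, 0, 5], [0, 0, 0, 0, 5], [0, 0, 0, 0, 5], [0, 0, 0, 0, 5]],
])

```text
clock: 15.0
eef_pos: [0.5611, -0.0923, 0.0943]
tool_rot: [0.859, 0.511, 0.001, 0.001]
ft_force: [-4.1, 0.0, 19.0]
grip_width: 0.0185
grasp_force: 60.9
```

Request:
move_arm([
  [[0, 0, 0.0015, 0, 5], [0, 0, 0.003, 0, 5], [0, 0, 0.003, 0, 60], [0, 0, 0.003, 0, 60], [0, 0, 0.003, 0, 60]],
])

```text
clock: 15.62
eef_pos: [0.5598, -0.0918, 0.0929]
tool_rot: [0.859, 0.511, -0.001, -0.001]
ft_force: [-0.5, 0.3, -0.2]
grip_width: 0.0517
grasp_force: 0.0
```

```bash
python3 st.py; python3 -c "
from h import *;print(monitor.get_obs()['grip_width'])"
```

```text
t15.62 p [ 0.5598 -0.0918  0.0929] uv rel hole mm -11.28 0.57 F uvz -0.6 0.0 -0.2 M [ 0.    0.   -0.02] q [ 8.593e-01  5.114e-01 -9.000e-04 -8.000e-04]
0.05167938876080799
```

Released. Now I'll go straight up.

Request:
move_arm([
  [[0.001, 0, 0.02, 0, 60], [0.001, 0, 0.06, 0, 60], [0.001, 0, 0.11, 0, 60], [0.001, 0, 0.14, 0, 60], [0.001, 0, 0.14, 0, 60]],
])

```text
clock: 16.25
eef_pos: [0.5633, -0.0923, 0.2365]
tool_rot: [0.859, 0.511, 0.002, 0.002]
ft_force: [0.6, 0.5, -1.0]
grip_width: 0.051
grasp_force: 0.0
```

```bash
python3 st.py; python3 - <<'E'
from h import *
w=shot("wrist");s=shot("scene")
a=cv2.resize(np.clip(w["color"][100:250,150:350,::-1]*1.6,0,255).astype(np.uint8),None,fx=2,fy=2)
b=cv2.resize(np.clip(s["color"][190:265,150:250,::-1]*1.6,0,255).astype(np.uint8),None,fx=4,fy=4,interpolation=cv2.INTER_CUBIC)
cv2.imwrite("pics/w7.png",np.hstack([a,b]))
c=[.5602,-.0921]
for z in(.082,.084,.134,.136):print(z,proj(w,c+[z]),proj(s,c+[z]))
E
```

```text
t16.25 p [ 0.5633 -0.0923  0.2365] uv rel hole mm -8.08 1.81 F uvz 0.3 0.7 -1.0 M [-0.08 -0.03 -0.05] q [0.8593 0.5114 0.0021 0.0017]
0.082 [249.60821209 171.62257675] [208.0674526  216.97309519]
0.084 [249.60324766 172.10650074] [208.00097662 216.43820623]
0.134 [249.45486678 186.57042446] [206.28110049 202.59948249]
0.136 [249.4477621  187.26297755] [206.20990226 202.02659664]
```

View pics/w7.png

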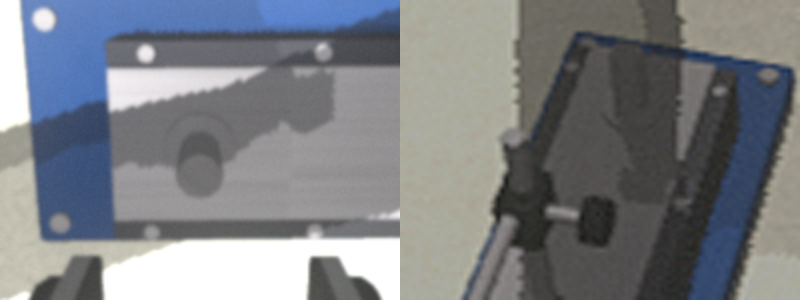

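The pin stands upright with its collar flush on the plate. Its head top at full-frame (249.7,187.5) matches a home height of about 84 mm, and the plate's end now lines up with the guide block.

```bash
python3 -c "
from workcell import job;print(job.job_done())"
```

```text
the job is handed in; nothing more can be done
None
```

The drift pin is home, collar down on the plate, with the plate drawn into line; I set it with about 19–20 N for just over a second, let go and backed the gripper clear, then handed the job in at about 16 s.

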